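Pack the service tray for the vacuum line

ROBOT

A 6-joint arm with a two-finger parallel gripper is mounted at the origin on the work surface. World frame = base frame: x ahead of the robot, y to its left, z up, the work surface at z = 0. Lengths are in mm, angles in rad, forces in N, time in s.
With the tool pointing down it reaches from about 350 to 975 mm from the base axis. Payload 7.1 kg.
Tool frame: the origin (TCP) lies midway between the tips of the shut fingers; the grasp point (between the pads) lies ctrl.grip_point_offset behind it (ctrl.grip_point_offset is the distance from the TCP to the grasp point, in mm); z points along the fingers, y is the line along which they close (so a half turn about z gives the same grasp; the last joint's range is limited). The gripper opens to 88 mm and grips with 3 to 60 N. Pads are 20 mm wide; open, the fingers measure 115 mm over their backs; the gripper's body (75 mm by 178 mm) begins 61 mm behind the grasp point.
Start: joints at [1.25, 0.423, 1.63, -0, 1.089, -0.019], TCP at [185.743, 596.745, 222.675] pointing down, gripper open.
Joint ranges: [-3, 3], [-0.9, 2.11], [0.09, 2.58], [-1.31, 4.45], [0.11, 2.69], [-2.54, 2.54]. Speed limits (rad/s): [2.39, 2.39, 3.01, 3.14, 3.14, 3.14].

INTERFACE

Orientations are given as a rotation vector (axis times angle).
In Python, from workcell import ctrl gives the robot as it stands.
- The arm moves only by the tool apply_moves, never from a script. Its argument "targets" is a list of rows, each an object of numbers: "tx", "ty", "tz": the shift along the world's x, y, z in m; "spin": the turn about the world's z in degrees. In form: [{"tx": .., "ty": .., "tz": .., "spin": ..}, ...]. A call has exactly 8 rows; each row is the pose to reach, as a shift and turn from the pose commanded when the call began; what a row does not reach only later rows make up. A row lasts 1/10 s, in which the tool goes at most 50 mm and 8.59 degrees, less where a joint would pass 70% of its speed; a pose out of reach is approached as far as the arm can. A call with a gripper value outside its range is refused whole. "gripper" is the closure, from -1 (fully open) to 1 (shut), set as the call begins (left out, the last holds). The fingers move at their own pace and stop on an object; the grip force is fixed at half the most. Time passes only in rows, so rows that repeat a pose let the fingers close, or fill a call up. It gives the time, the measured TCP pose, the force, the opening and the grip force at its end, in the units of the state.
- ctrl.get_obs(): the state, without advancing time (a new reading comes with each control period).
- ctrl.get_image(name): name is "side" or "top" or "wrist"; returns the picture (480x640x3 uint8, red, green, blue); there is no depth.
- ctrl.get_calibration(name): a dict with "fov_y" (degrees; the focal length in pixels is half the picture's height over the tangent of half this angle, whatever the lens; pixels are square), "cx", "cy" (the principal point, pixels), "rvec" (rotation vector, rad) and "tvec" (3), from world to camera coordinates, as OpenCV has them. Camera axes: x right, y down, z forward; pixel columns grow to the right and rows downward; lengths in mm; the calibration is good to about 2 mm. A picture is of the moment at which its call begins: read the wrist's pose just before it. get_calibration takes no time and is no camera call; for the wrist camera it gives the pose at the moment of the call.
- ctrl.close_job(): hands the job in; it is judged then, once.
Trained networks look in the newest picture that a camera, given by its name, has taken for a name from the list of things; names that differ only in an ending like _2 or _b are one class to them, and where a whole thing is asked for, a point or a joint stands for the part that bears it (a point fixed in the world has none). Each returns a list of dicts, best first, with "score" (0 to 1); they miss things now and then, are a little off and sometimes report something else, mostly with a low value. They report only what shows in the picture. A call takes as long as a camera call. They do not tell look-alikes from the thing itself.
- ctrl.outline_of(name, camera): "pixels" (480x640 bool, what is visible of it) and "box" ([left, top, right, bottom] in pixels, round what is visible of it).
- ctrl.pinpoint(name, camera): "uv" ([column, row] in pixels: a listed point, or the origin of a listed thing).
The state is a dict: "t": time; "qpos": joint angles; "qvel": joint speeds; "joint_torque": joint torques, N m; "ee_pos": TCP position; "orientation": TCP orientation; "ft_force": force on the tool from outside, world axes, zero at the start; "moment": the same for the moment, N m; "width": finger opening in mm; "grasp_force": force on a finger pad.
Only numpy, scipy, OpenCV 4.12 (cv2) and the standard library are available. Lean on these libraries where they do the work, as an engineer would, in place of code of your own. Each camera call takes 0.05 s, during which the arm holds its last target. There are 200 camera calls.

TASK

Pack the service tray for the next job on the vacuum line: stand the blue-, green-, yellow- and black-capped parts upright in the tray, each in the bay whose mat has the colour of its cap. Set them down gently rather than dropping them, and leave the two red-capped look-alikes standing where they are.

Things in the scene. Friction and masses are not known exactly. Their poses are not given: they have to be found in the camera images.
- canister_blue: Blue-capped closed steel gas sample canister, 92 mm tall: round steel body 50 mm in diameter from 0 to 58 mm height (to be gripped there, e.g. 45 mm up), a shoulder, and a blue cap 32 mm in diameter from 70 to 92 mm. Stands upright on the table; origin: centre of the underside, z up. About 0.3 kg.
- adapter_green: Green-capped steel flange adapter, 66 mm tall: foot flange 54 mm in diameter and 9 mm thick, steel tube 38 mm in diameter, and a green cap 44 mm in diameter from 46 to 66 mm height (to be gripped there, e.g. 56 mm up). Stands upright on the table; origin: centre of the underside, z up. About 0.3 kg.
- gauge_yellow: Yellow-capped vacuum gauge head, 74 mm tall: steel foot 52 mm across, 7 mm thick; white square housing 42 x 42 mm from 22 to 62 mm height, sides along x and y (grip it across two sides, 46 mm up); yellow round cap 36 mm across on top. Small dark window on its -x side. Stands upright on the table; origin: centre of the underside, z up. About 0.2 kg.
- valve_black: Black-capped steel shut-off valve, 64 mm tall: square steel block 44 x 44 x 36 mm with a brass port on two sides, short brass stem, and a rigid black round cap 40 mm in diameter from 44 to 64 mm height (to be gripped there, e.g. 55 mm up; it does not turn). Stands upright on the table; origin: centre of the underside, z up. About 0.35 kg.
- canister_red: Look-alike to be left alone: red-capped closed steel gas sample canister, 92 mm tall: round steel body 50 mm in diameter from 0 to 58 mm height (to be gripped there, e.g. 45 mm up), a shoulder, and a red cap 32 mm in diameter from 70 to 92 mm. Stands upright on the table; origin: centre of the underside, z up.
- gauge_red: Look-alike to be left alone: red-capped vacuum gauge head, 74 mm tall: steel foot 52 mm across, 7 mm thick; white square housing 42 x 42 mm from 22 to 62 mm height, sides along x and y (grip it across two sides, 46 mm up); red round cap 36 mm across on top. Small dark window on its -x side. Stands upright on the table; origin: centre of the underside, z up.
- bay_blue: Tray bay with a blue mat, 78 x 78 x 3 mm. Origin: centre of the mat's underside, 4 mm above the table; parts stand 3 mm above it. x and y run along the bay's walls. The bays form one fixed aluminium tray, 172 x 172 mm: 2 x 2 bays 84 mm apart, 80 mm clear inside, walls 4 mm thick with tops 22 mm above the table. Which colour is where varies.
- bay_green: Tray bay with a green mat, 78 x 78 x 3 mm. Origin: centre of the mat's underside, 4 mm above the table; parts stand 3 mm above it. x and y run along the bay's walls. 
- bay_yellow: Tray bay with a yellow mat, 78 x 78 x 3 mm. Origin: centre of the mat's underside, 4 mm above the table; parts stand 3 mm above it. x and y run along the bay's walls. 
- bay_black: Tray bay with a black mat, 78 x 78 x 3 mm. Origin: centre of the mat's underside, 4 mm above the table; parts stand 3 mm above it. x and y run along the bay's walls. Clutter: an aluminium ring (52 mm wide, 12 high) and a brass tin (54 mm wide, 22 high) stand among the parts; all of these stand 80 mm or more apart, centre to centre.
Not all that is in view belongs to the job. Leave any purple look-alike of the gauge_yellow alone. Of the things that look like the bay_yellow, take the one that is nearest to the robot's base at the start.

How it is judged:
By the outcome, as a careful person would: the job done as asked, in the order asked, and still so for the second after the job is handed in, with the robot touching nothing.
It also fails if it takes over 118 s, if anything falls off the work surface, if the arm or the gripper's body presses on something with over 40 N, if the wrist force passes 120 N, or if a joint passes its speed limit or range.

## Working session

There is one attempt and no reset: what is moved stays moved. The work goes in short steps, Python scripts to look and compute and a tool call to move; the robot and the scene stay as the last step left them, time stands still between calls to the robot, and variables do not carry over. Pictures are saved under pics/ and viewed, at most 14 in all, crops included, and the job is handed in when it is done.

Besides the shell and the picture viewer there is one more tool, called as name(argument=value, ...), one argument or row to a line, values as JSON. apply_moves: Moves the arm, as the interface text tells. Its arguments: {"type":"object","properties":{"targets":{"type":"array"},"gripper":{"type":"number"}},"required":["targets"]}

```bash
mkdir -p pics; ls
python3 - <<'E'
from workcell import ctrl
import cv2
o=ctrl.get_obs();print({k:o[k] for k in('t','ee_pos','orientation','width','ft_force')},ctrl.grip_point_offset)
for n in('top','side'):
    im=ctrl.get_image(n);cv2.imwrite(f'pics/{n}0.png',im[:,:,::-1]);c=ctrl.get_calibration(n);print(n,c)
E
```

```text
pics
{'t': 0.0, 'ee_pos': array([185.55397894, 596.25659538, 221.92929992]), 'orientation': array([-4.72204335e-01, -3.10561358e+00,  2.26692575e-03]), 'width': 88.040877368116, 'ft_force': array([ 0.67028555,  0.21494529, -0.56787705])} 18.700000000000003
top {'fov_y': 45.918875265289195, 'cx': 319.3726966477883, 'cy': 237.53755216484876, 'rvec': array([ 2.19477011, -2.17920583,  0.07604605]), 'tvec': array([-57.23879126, 613.59623155, 986.97229368])}
side {'fov_y': 52.51823543050868, 'cx': 319.53953776204946, 'cy': 241.39107164997426, 'rvec': array([ 0.31351643, -2.81612723,  1.20071892]), 'tvec': array([583.71667414, 160.52113609, 814.70748117])}
```

View pics/top0.png

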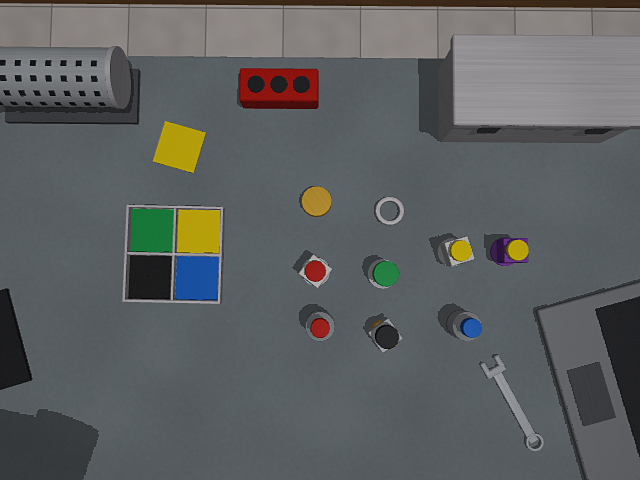

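View pics/side0.png

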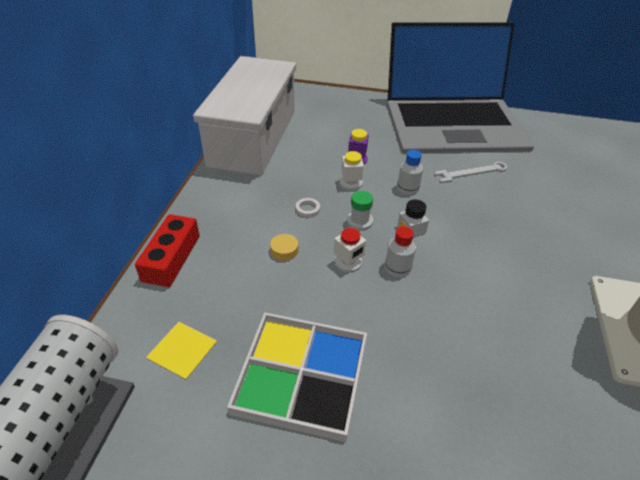

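Top view: the caps are blue (471,327), green (385,273), yellow (460,250) on a white housing, and black (386,337). The ones to leave are red (315,271) and (320,328), the yellow-on-purple look-alike (517,250), and a loose yellow mat (180,147). The tray's yellow bay (198,230) is nearer the base than the loose mat. Next: measure.

```bash
cat > h.py <<'E'
from workcell import ctrl
import cv2, numpy as np
from scipy.optimize import least_squares
CAP=dict(blue=(16,70,92),green=(22,46,66),yellow=(18,62,74),black=(20,44,64))
def cam(n):
    c=ctrl.get_calibration(n);f=240/np.tan(np.radians(c['fov_y']/2))
    return np.array([[f,0,c['cx']],[0,f,c['cy']],[0,0,1]]),c['rvec'],c['tvec']
def proj(P,C): return cv2.projectPoints(np.float64(P).reshape(-1,1,3),C[1],C[2],C[0],None)[0][:,0]
def back(uv,z,C):
    R=cv2.Rodrigues(C[1])[0];d=R.T@np.linalg.inv(C[0])@[uv[0],uv[1],1];o=-R.T@C[2]
    return (o+d*(z-o[2])/d[2])[:2]
def mask(im,col):
    h=cv2.cvtColor(im,cv2.COLOR_RGB2HSV)
    lo,hi=dict(blue=((105,120,40),(130,255,255)),green=((50,100,30),(80,255,255)),yellow=((22,150,60),(32,255,255)),black=((0,0,0),(180,255,42)))[col]
    return cv2.inRange(h,lo,hi)
def blobs(im,col,amin=60):
    n,l,s,c=cv2.connectedComponentsWithStats(mask(im,col))
    return [(l==i,s[i],c[i]) for i in range(1,n) if s[i,4]>amin]
def hullc(xy,col,C):
    r,a,b=CAP[col];t=np.linspace(0,2*np.pi,60)
    P=[[xy[0]+r*np.cos(u),xy[1]+r*np.sin(u),z] for z in(a,b) for u in t]
    h=cv2.convexHull(proj(P,C).astype(np.float32));m=cv2.moments(h)
    return np.array([m['m10'],m['m01']])/m['m00'],m['m00']
def fitcap(c,col,C):
    x0=back(c,CAP[col][2],C)
    return least_squares(lambda x:hullc(x,col,C)[0]-c,x0).x
E
python3 - <<'E'
from h import *
ims={n:cv2.imread(f'pics/{n}0.png')[:,:,::-1].copy() for n in('top','side')}
seed=dict(top=dict(blue=(471,327),green=(385,273),yellow=(460,250),black=(386,337)),side=dict(blue=(413,158),green=(362,201),yellow=(353,158),black=(415,210)))
bay=dict(top=dict(blue=(197,278),green=(152,230),yellow=(198,230),black=(150,278)),side=dict(blue=(335,353),green=(267,390),yellow=(283,342),black=(322,402)))
for n in ims:
    C=cam(n)
    for col in CAP:
        B=blobs(ims[n],col)
        b=min(B,key=lambda b:np.hypot(*(b[2]-seed[n][col])))
        xy=fitcap(b[2],col,C)
        m=min(B,key=lambda b:np.hypot(*(b[2]-bay[n][col])))
        print(n,col,xy.round(1),'px',b[2].round(1),'area',b[1][4],hullc(xy,col,C)[1].round(), 'bay',back(m[2],7,C).round(1),m[1][4])
for nm in('canister_blue','adapter_green','gauge_yellow','valve_black'):
    for n in ims:
        if nm=='canister_blue': ctrl.get_image(n)
        print(nm,n,[(back(d['uv'],0,cam(n)).round(0),round(d['score'],2)) for d in ctrl.pinpoint(nm,n)])
c=np.hstack([cv2.resize(ims['top'][215:365,280:430],(400,400)),cv2.resize(ims['top'][220:350,420:550],(400,400))])
cv2.imwrite('pics/crop.png',c[:,:,::-1])
E
```

```text
Traceback (most recent call last):
AttributeError: 'float' object has no attribute 'round'
```

```bash
cat > m1.py <<'E'
from h import *
ims={n:cv2.imread(f'pics/{n}0.png')[:,:,::-1].copy() for n in('top','side')}
seed=dict(top=dict(blue=(471,327),green=(385,273),yellow=(460,250),black=(386,337)),side=dict(blue=(413,158),green=(362,201),yellow=(353,158),black=(415,210)))
bay=dict(top=dict(blue=(197,278),green=(152,230),yellow=(198,230),black=(150,278)),side=dict(blue=(335,353),green=(267,390),yellow=(283,342),black=(322,402)))
for n in ims:
    C=cam(n)
    for col in CAP:
        B=blobs(ims[n],col)
        b=min(B,key=lambda b:np.hypot(*(b[2]-seed[n][col])))
        xy=fitcap(b[2],col,C)
        m=min(B,key=lambda b:np.hypot(*(b[2]-bay[n][col])))
        print(n,col,xy.round(1),'px',b[2].round(1),'area',b[1][4],int(hullc(xy,col,C)[1]), 'bay',back(m[2],7,C).round(1),m[1][4])
for nm in('canister_blue','adapter_green','gauge_yellow','valve_black'):
    for n in ims:
        if nm=='canister_blue': ctrl.get_image(n)
        print(nm,n,[(back(d['uv'],0,cam(n)).round(0),round(d['score'],2)) for d in ctrl.pinpoint(nm,n)])
c=np.hstack([cv2.resize(ims['top'][215:365,280:430],(400,400)),cv2.resize(ims['top'][220:350,420:550],(400,400))])
cv2.imwrite('pics/crop.png',c[:,:,::-1])
E
python3 m1.py
```

```text
top blue [ 462.7 -304.2] px [470.7 327.4] area 342 367 bay [541.2 167.2] 1850
top green [ 551.2 -166. ] px [385.5 273.2] area 527 555 bay [626.3 250.2] 1798
top yellow [ 590.6 -291.5] px [460.2 250.4] area 359 391 bay [625.1 166. ] 1811
top black [ 446.6 -166. ] px [385.3 335. ] area 107 481 bay [542.  251.8] 1784
side blue [ 460.9 -308.2] px [413.2 157.1] area 198 232 bay [538.9 162.1] 1847
side green [ 549.3 -169.2] px [361.6 200.3] area 359 413 bay [624.9 245.6] 2208
side yellow [ 588.8 -295.2] px [352.7 157.4] area 155 199 bay [623.8 161.1] 1716
side black [ 442.3 -169. ] px [415.2 209. ] area 263 371 bay [539.4 246.5] 1911
canister_blue top [(array([ 463., -307.]), 0.91)]
canister_blue side [(array([ 460., -310.]), 0.87)]
adapter_green top [(array([ 551., -168.]), 0.89)]
adapter_green side [(array([ 553., -176.]), 0.63)]
gauge_yellow top [(array([ 589., -385.]), 0.87), (array([ 592., -292.]), 0.64)]
gauge_yellow side [(array([ 592., -293.]), 0.66), (array([ 585., -390.]), 0.66), (array([ 438., -168.]), 0.37)]
valve_black top [(array([ 446., -167.]), 0.9), (array([619., 166.]), 0.58)]
valve_black side [(array([ 447., -164.]), 0.61)]
```

View pics/crop.png

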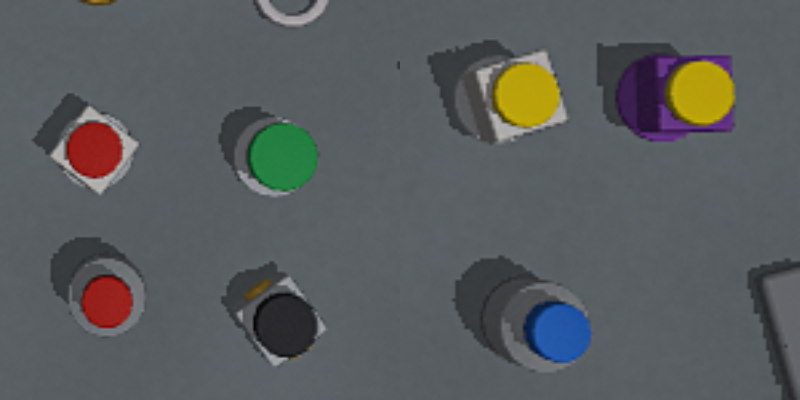

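The crop shows the white-housed yellow gauge (525,95), with its housing turned about 16°, and the purple look-alike (695,93). Blue is at (557,330), green (283,157) and black (285,325). The choices hold, so I'm moving above the blue canister.

apply_moves(
  targets=[
    {"tx":0.02,"ty":-0.03,"tz":0,"spin":-3},
    {"tx":0.05,"ty":-0.07,"tz":0,"spin":-7},
    {"tx":0.08,"ty":-0.11,"tz":0,"spin":-11},
    {"tx":0.11,"ty":-0.15,"tz":0,"spin":-15},
    {"tx":0.14,"ty":-0.19,"tz":0,"spin":-19},
    {"tx":0.17,"ty":-0.23,"tz":0,"spin":-23},
    {"tx":0.2,"ty":-0.27,"tz":0,"spin":-27.7},
    {"tx":0.23,"ty":-0.31,"tz":0,"spin":-27.7},
  ],
  gripper=-1,
)

```text
t: 1.4
ee_pos: [416.7, 285.1, 223.0]
orientation: [1.205, 2.901, 0.001]
ft_force: [0.4, 0.2, -1.5]
width: 88.1
grasp_force: 0.0
```

apply_moves(
  targets=[
    {"tx":0.01,"ty":-0.048,"tz":0,"spin":0},
    {"tx":0.02,"ty":-0.096,"tz":0,"spin":0},
    {"tx":0.03,"ty":-0.144,"tz":0,"spin":0},
    {"tx":0.04,"ty":-0.192,"tz":0,"spin":0},
    {"tx":0.045,"ty":-0.24,"tz":0,"spin":0},
    {"tx":0.045,"ty":-0.288,"tz":0,"spin":0},
    {"tx":0.045,"ty":-0.336,"tz":0,"spin":0},
    {"tx":0.045,"ty":-0.384,"tz":0,"spin":0},
  ],
)

```text
t: 2.2
ee_pos: [460.5, -99.2, 223.0]
orientation: [1.202, 2.902, 0.0]
ft_force: [1.3, -0.1, 0.5]
width: 87.9
grasp_force: 0.0
```

apply_moves(
  targets=[
    {"tx":0,"ty":-0.045,"tz":0,"spin":0},
    {"tx":0,"ty":-0.09,"tz":0,"spin":0},
    {"tx":0,"ty":-0.13,"tz":0,"spin":0},
    {"tx":0,"ty":-0.165,"tz":0,"spin":0},
    {"tx":0,"ty":-0.19,"tz":0,"spin":0},
    {"tx":0,"ty":-0.209,"tz":0,"spin":0},
    {"tx":0,"ty":-0.209,"tz":0,"spin":0},
    {"tx":0,"ty":-0.209,"tz":0,"spin":0},
  ],
)

```text
t: 3.0
ee_pos: [460.5, -305.9, 222.5]
orientation: [-1.202, -2.902, -0.001]
ft_force: [0.5, 0.7, -0.3]
width: 88.1
grasp_force: 0.0
```

```bash
cat > w.py <<'E'
import sys
from h import *
def wrist(name,exp=None,col=None):
    o=ctrl.get_obs();C=cam('wrist');im=ctrl.get_image('wrist');cv2.imwrite(f'pics/{name}.png',im[:,:,::-1])
    a=cv2.Rodrigues(o['orientation'])[0]
    print('t',o['t'],'tcp',o['ee_pos'].round(1),'yaw',np.degrees(np.arctan2(a[1,1],a[0,1])).round(1),'tilt',a[:,2].round(3),'w',round(o['width'],1),'ft',o['ft_force'].round(1))
    if col:
        e=proj([[*exp,CAP[col][2]]],C)[0];B=blobs(im,col,300);print('exp px',e.round(0))
        for b in B: print(col,'cand',b[2].round(1),b[1][4],fitcap(b[2],col,C).round(1),'hull',int(hullc(fitcap(b[2],col,C),col,C)[1]))
    return im,C
if __name__=='__main__': wrist(sys.argv[1],(float(sys.argv[2]),float(sys.argv[3])),sys.argv[4])
E
python3 w.py w1 462 -306 blue
```

```text
t 3.0 tcp [ 460.5 -305.9  222.5] yaw 45.0 tilt [-0.001  0.001 -1.   ] w 88.1 ft [ 0.5  0.7 -0.3]
exp px [322. 231.]
blue cand [322.6 225.4] 1510 [ 460.8 -304.4] hull 1658
```

View pics/w1.png

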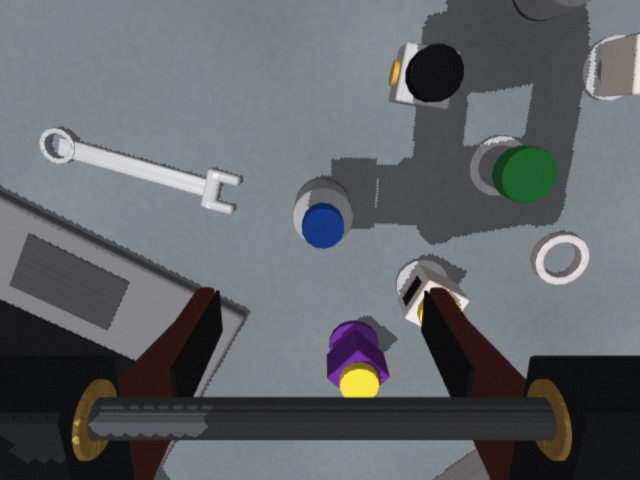

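The wrist view shows the blue cap at (323,225), midway between the fingers. It agrees with the other cameras, so I'm descending, gripping and lifting.

apply_moves(
  targets=[
    {"tx":0.001,"ty":0.001,"tz":-0.03,"spin":0},
    {"tx":0.001,"ty":0.001,"tz":-0.065,"spin":0},
    {"tx":0.001,"ty":0.001,"tz":-0.1,"spin":0},
    {"tx":0.001,"ty":0.001,"tz":-0.135,"spin":0},
    {"tx":0.001,"ty":0.001,"tz":-0.165,"spin":0},
    {"tx":0.001,"ty":0.001,"tz":-0.185,"spin":0},
    {"tx":0.001,"ty":0.001,"tz":-0.196,"spin":0},
    {"tx":0.001,"ty":0.001,"tz":-0.196,"spin":0},
  ],
)

```text
t: 3.85
ee_pos: [461.2, -303.9, 25.7]
orientation: [-1.199, -2.901, -0.001]
ft_force: [0.6, 0.4, 0.8]
width: 87.9
grasp_force: 0.0
```

apply_moves(
  targets=[
    {"tx":0,"ty":0,"tz":0,"spin":0},
    {"tx":0,"ty":0,"tz":0,"spin":0},
    {"tx":0,"ty":0,"tz":0,"spin":0},
    {"tx":0,"ty":0,"tz":0,"spin":0},
    {"tx":0,"ty":0,"tz":0,"spin":0},
    {"tx":0,"ty":0,"tz":0,"spin":0},
    {"tx":0,"ty":0,"tz":0,"spin":0},
    {"tx":0,"ty":0,"tz":0,"spin":0},
  ],
  gripper=1,
)

```text
t: 4.65
ee_pos: [461.9, -305.5, 27.1]
orientation: [1.202, 2.902, -0.0]
ft_force: [-1.1, 1.1, 5.5]
width: 49.4
grasp_force: 30.0
```

apply_moves(
  targets=[
    {"tx":0,"ty":0,"tz":0.005,"spin":0},
    {"tx":0,"ty":0,"tz":0.02,"spin":0},
    {"tx":0,"ty":0,"tz":0.045,"spin":0},
    {"tx":0,"ty":0,"tz":0.075,"spin":0},
    {"tx":0,"ty":0,"tz":0.105,"spin":0},
    {"tx":0,"ty":0.01,"tz":0.13,"spin":0},
    {"tx":0,"ty":0.03,"tz":0.145,"spin":0},
    {"tx":0.01,"ty":0.06,"tz":0.15,"spin":0},
  ],
)

```text
t: 5.45
ee_pos: [471.8, -245.8, 179.4]
orientation: [1.204, 2.898, -0.001]
ft_force: [1.1, -0.2, -3.9]
width: 49.3
grasp_force: 30.0
```

apply_moves(
  targets=[
    {"tx":0.008,"ty":0.035,"tz":0,"spin":0},
    {"tx":0.015,"ty":0.07,"tz":0,"spin":0},
    {"tx":0.022,"ty":0.105,"tz":0,"spin":0},
    {"tx":0.029,"ty":0.14,"tz":0,"spin":0},
    {"tx":0.036,"ty":0.175,"tz":0,"spin":0},
    {"tx":0.043,"ty":0.21,"tz":0,"spin":0},
    {"tx":0.05,"ty":0.245,"tz":0,"spin":0},
    {"tx":0.057,"ty":0.28,"tz":0,"spin":0},
  ],
)

```text
t: 6.25
ee_pos: [528.5, 36.2, 177.4]
orientation: [1.202, 2.902, 0.0]
ft_force: [0.6, -0.3, -3.4]
width: 49.5
grasp_force: 30.0
```

apply_moves(
  targets=[
    {"tx":0.003,"ty":0.03,"tz":0,"spin":0},
    {"tx":0.006,"ty":0.06,"tz":0,"spin":0},
    {"tx":0.009,"ty":0.09,"tz":0,"spin":0},
    {"tx":0.011,"ty":0.11,"tz":0,"spin":0},
    {"tx":0.011,"ty":0.125,"tz":0,"spin":0},
    {"tx":0.011,"ty":0.13,"tz":0,"spin":0},
    {"tx":0.011,"ty":0.13,"tz":0,"spin":0},
    {"tx":0.011,"ty":0.13,"tz":0,"spin":0},
  ],
)

```text
t: 7.05
ee_pos: [539.5, 164.0, 176.7]
orientation: [-1.202, -2.902, 0.001]
ft_force: [0.1, -0.1, -3.1]
width: 49.2
grasp_force: 30.0
```

Run:
```python
from w import *
im,C=wrist('w2')
for col in CAP:
    for b in blobs(im,col,1500): print(col,b[2].round(0),b[1],back(b[2],7,C).round(1))
```

```text
t 7.05 tcp [539.5 164.  176.7] yaw 45.0 tilt [-0. -0. -1.] w 49.2 ft [ 0.1 -0.1 -3.1]
blue [322. 206.] [ 256  148  132  100 7242] [533.2 170.8]
blue [321. 367.] [ 269  328  106   70 5886] [642.2  61.4]
green [466. 216.] [ 402  153  128  125 8133] [624.  249.1]
yellow [404. 269.] [ 362  225   89   90 3973] [623.  181.3]
yellow [535. 341.] [ 477  309  107   68 3164] [760.5 218.8]
black [398. 140.] [ 330   69  136  141 9840] [538.4 250.3]
black [118. 421.] [   27   356   188   124 18236] [ 544.8 -122.8]
black [525. 422.] [  429   356   188   124 18180] [826.5 158.6]
```

View pics/w2.png

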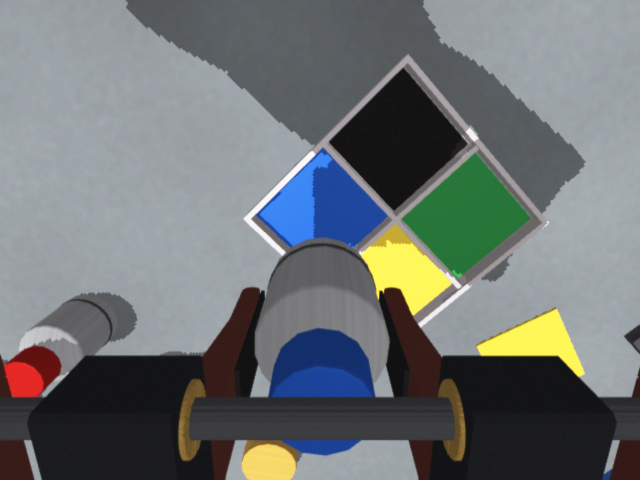

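The wrist view shows the canister held upright over the blue bay (322,206). Lowering it.

apply_moves(
  targets=[
    {"tx":0,"ty":0,"tz":-0.02,"spin":0},
    {"tx":0,"ty":0,"tz":-0.045,"spin":0},
    {"tx":0,"ty":0,"tz":-0.075,"spin":0},
    {"tx":0,"ty":0,"tz":-0.1,"spin":0},
    {"tx":0,"ty":0,"tz":-0.12,"spin":0},
    {"tx":0,"ty":0,"tz":-0.133,"spin":0},
    {"tx":0,"ty":0,"tz":-0.138,"spin":0},
    {"tx":0,"ty":0,"tz":-0.14,"spin":0},
  ],
)

```text
t: 7.9
ee_pos: [539.9, 164.4, 36.6]
orientation: [-1.203, -2.902, 0.0]
ft_force: [0.3, 0.1, -3.3]
width: 48.8
grasp_force: 30.0
```

apply_moves(
  targets=[
    {"tx":0,"ty":0,"tz":-0.0005,"spin":0},
    {"tx":0,"ty":0,"tz":-0.001,"spin":0},
    {"tx":0,"ty":0,"tz":-0.0015,"spin":0},
    {"tx":0,"ty":0,"tz":-0.002,"spin":0},
    {"tx":0,"ty":0,"tz":-0.0025,"spin":0},
    {"tx":0,"ty":0,"tz":-0.0025,"spin":0},
    {"tx":0,"ty":0,"tz":-0.0025,"spin":0},
    {"tx":0,"ty":0,"tz":-0.0025,"spin":0},
  ],
)

```text
t: 8.7
ee_pos: [539.7, 164.8, 34.2]
orientation: [-1.202, -2.903, 0.0]
ft_force: [-0.8, -0.2, -3.4]
width: 49.3
grasp_force: 30.0
```

apply_moves(
  targets=[
    {"tx":0,"ty":0,"tz":-0.0003,"spin":0},
    {"tx":0,"ty":0,"tz":-0.0006,"spin":0},
    {"tx":0,"ty":0,"tz":-0.0009,"spin":0},
    {"tx":0,"ty":0,"tz":-0.0012,"spin":0},
    {"tx":0,"ty":0,"tz":-0.0012,"spin":0},
    {"tx":0,"ty":0,"tz":-0.0012,"spin":0},
    {"tx":0,"ty":0,"tz":-0.0012,"spin":0},
    {"tx":0,"ty":0,"tz":-0.0012,"spin":0},
  ],
)

```text
t: 9.5
ee_pos: [539.8, 164.8, 34.1]
orientation: [1.202, 2.902, 0.0]
ft_force: [-4.8, -0.8, 10.9]
width: 49.2
grasp_force: 30.0
```

apply_moves(
  targets=[
    {"tx":0,"ty":0,"tz":0,"spin":0},
    {"tx":0,"ty":0,"tz":0,"spin":0},
    {"tx":0,"ty":0,"tz":0,"spin":0},
    {"tx":0,"ty":0,"tz":0,"spin":0},
    {"tx":0,"ty":0,"tz":0,"spin":0},
    {"tx":0,"ty":0,"tz":0,"spin":0},
    {"tx":0,"ty":0,"tz":0.01,"spin":0},
    {"tx":0,"ty":0,"tz":0.03,"spin":0},
  ],
  gripper=-1,
)

```text
t: 10.3
ee_pos: [538.7, 164.4, 62.5]
orientation: [-1.201, -2.9, 0.003]
ft_force: [0.2, -0.4, 0.5]
width: 87.7
grasp_force: 0.0
```

apply_moves(
  targets=[
    {"tx":0,"ty":0,"tz":0.04,"spin":0},
    {"tx":0,"ty":0,"tz":0.08,"spin":0},
    {"tx":0,"ty":0,"tz":0.12,"spin":0},
    {"tx":0,"ty":-0.02,"tz":0.15,"spin":0},
    {"tx":0.002,"ty":-0.06,"tz":0.15,"spin":0},
    {"tx":0.004,"ty":-0.1,"tz":0.15,"spin":0},
    {"tx":0.006,"ty":-0.145,"tz":0.15,"spin":0},
    {"tx":0.008,"ty":-0.19,"tz":0.15,"spin":0},
  ],
)

```text
t: 11.1
ee_pos: [547.6, -26.7, 214.0]
orientation: [1.201, 2.902, 0.001]
ft_force: [0.3, -0.5, 0.6]
width: 87.8
grasp_force: 0.0
```

apply_moves(
  targets=[
    {"tx":0.001,"ty":-0.045,"tz":0,"spin":0},
    {"tx":0.002,"ty":-0.085,"tz":0,"spin":0},
    {"tx":0.002,"ty":-0.115,"tz":0,"spin":0},
    {"tx":0.002,"ty":-0.135,"tz":0,"spin":0},
    {"tx":0.002,"ty":-0.141,"tz":0,"spin":0},
    {"tx":0.002,"ty":-0.141,"tz":0,"spin":0},
    {"tx":0.002,"ty":-0.141,"tz":0,"spin":0},
    {"tx":0.002,"ty":-0.141,"tz":0,"spin":0},
  ],
)

```text
t: 11.9
ee_pos: [549.8, -165.1, 213.1]
orientation: [-1.2, -2.903, -0.0]
ft_force: [-0.1, 0.5, -1.1]
width: 87.8
grasp_force: 0.0
```

Run:
```python
from w import *
wrist('w3',(550,-167),'green')
C=cam('top');im=ctrl.get_image('top')
for b in blobs(im,'blue'): print('top',b[2].round(1),b[1],fitcap(b[2],'blue',C)+[0,0])
cv2.imwrite('pics/top1.png',im[:,:,::-1])
```

```text
t 11.9 tcp [ 549.8 -165.1  213.1] yaw 45.1 tilt [-0.  0. -1.] w 87.8 ft [-0.1  0.5 -1.1]
exp px [320. 226.]
green cand [319.  221.4] 2469 [ 548.8 -166.4] hull 2662
top [196.4 277.6] [ 175  256   44   44 1339] [541.49957222 151.19600534]
```

View pics/w3.png

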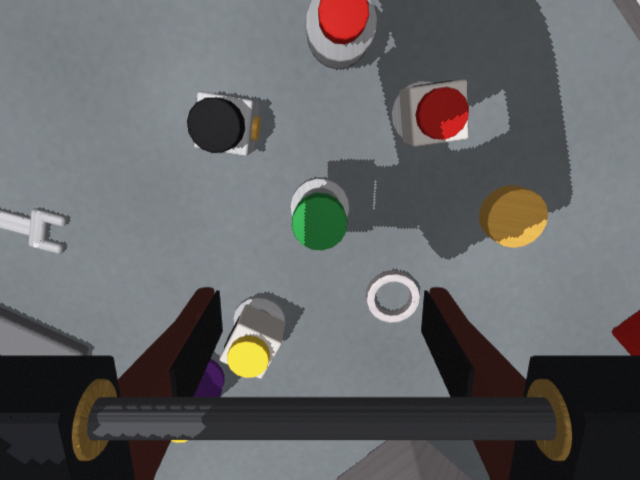

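The wrist view shows the green cap centred at (319,221). Gripping it.

apply_moves(
  targets=[
    {"tx":0,"ty":0,"tz":-0.03,"spin":0},
    {"tx":0,"ty":0,"tz":-0.065,"spin":0},
    {"tx":0,"ty":0,"tz":-0.1,"spin":0},
    {"tx":0,"ty":0,"tz":-0.13,"spin":0},
    {"tx":0,"ty":0,"tz":-0.155,"spin":0},
    {"tx":0,"ty":0,"tz":-0.17,"spin":0},
    {"tx":0,"ty":0,"tz":-0.175,"spin":0},
    {"tx":0,"ty":0,"tz":-0.175,"spin":0},
  ],
)

```text
t: 12.8
ee_pos: [549.8, -166.0, 37.9]
orientation: [-1.201, -2.902, 0.0]
ft_force: [0.4, 0.4, 0.0]
width: 87.6
grasp_force: 0.0
```

apply_moves(
  targets=[
    {"tx":0,"ty":0,"tz":0,"spin":0},
    {"tx":0,"ty":0,"tz":0,"spin":0},
    {"tx":0,"ty":0,"tz":0,"spin":0},
    {"tx":0,"ty":0,"tz":0,"spin":0},
    {"tx":0,"ty":0,"tz":0,"spin":0},
    {"tx":0,"ty":0,"tz":0,"spin":0},
    {"tx":0,"ty":0,"tz":0,"spin":0},
    {"tx":0,"ty":0,"tz":0,"spin":0},
  ],
  gripper=1,
)

```text
t: 13.6
ee_pos: [549.7, -166.4, 38.1]
orientation: [1.202, 2.902, -0.0]
ft_force: [-1.1, 0.1, 3.3]
width: 43.4
grasp_force: 30.0
```

Run:
```python
import cv2
im=cv2.imread('pics/top1.png')
cv2.imwrite('pics/c1.png',cv2.resize(im[180:330,100:260],(480,450),interpolation=cv2.INTER_NEAREST))
```

```text
(no output)
```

View pics/c1.png

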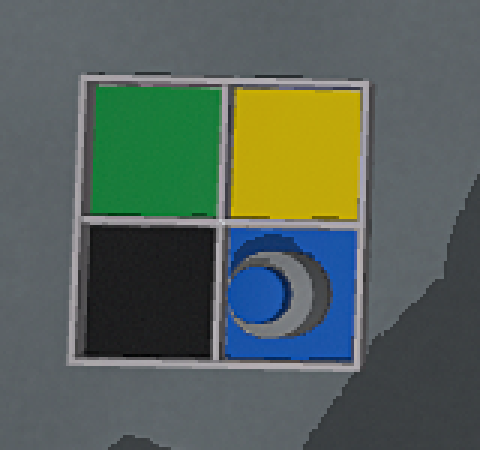

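The blue canister stands upright in its bay at crop pixel (280,293). Carrying the green adapter.

apply_moves(
  targets=[
    {"tx":0,"ty":0,"tz":0.005,"spin":0},
    {"tx":0,"ty":0,"tz":0.02,"spin":0},
    {"tx":0,"ty":0,"tz":0.045,"spin":0},
    {"tx":0,"ty":0,"tz":0.075,"spin":0},
    {"tx":0,"ty":0,"tz":0.105,"spin":0},
    {"tx":0,"ty":0.01,"tz":0.13,"spin":0},
    {"tx":0.005,"ty":0.03,"tz":0.145,"spin":0},
    {"tx":0.01,"ty":0.06,"tz":0.15,"spin":0},
  ],
)

```text
t: 14.4
ee_pos: [560.9, -106.8, 191.1]
orientation: [1.203, 2.897, 0.001]
ft_force: [-0.1, 0.2, -2.7]
width: 43.3
grasp_force: 30.0
```

apply_moves(
  targets=[
    {"tx":0.006,"ty":0.035,"tz":0,"spin":0},
    {"tx":0.012,"ty":0.07,"tz":0,"spin":0},
    {"tx":0.018,"ty":0.105,"tz":0,"spin":0},
    {"tx":0.024,"ty":0.14,"tz":0,"spin":0},
    {"tx":0.03,"ty":0.175,"tz":0,"spin":0},
    {"tx":0.036,"ty":0.21,"tz":0,"spin":0},
    {"tx":0.043,"ty":0.245,"tz":0,"spin":0},
    {"tx":0.05,"ty":0.28,"tz":0,"spin":0},
  ],
)

```text
t: 15.2
ee_pos: [609.5, 175.3, 188.9]
orientation: [1.202, 2.903, 0.0]
ft_force: [1.3, 0.2, -2.8]
width: 43.5
grasp_force: 30.0
```

apply_moves(
  targets=[
    {"tx":0.006,"ty":0.03,"tz":0,"spin":0},
    {"tx":0.012,"ty":0.055,"tz":0,"spin":0},
    {"tx":0.015,"ty":0.07,"tz":0,"spin":0},
    {"tx":0.015,"ty":0.075,"tz":-0.01,"spin":0},
    {"tx":0.015,"ty":0.075,"tz":-0.03,"spin":0},
    {"tx":0.015,"ty":0.075,"tz":-0.055,"spin":0},
    {"tx":0.015,"ty":0.075,"tz":-0.08,"spin":0},
    {"tx":0.015,"ty":0.075,"tz":-0.1,"spin":0},
  ],
)

```text
t: 16.0
ee_pos: [623.5, 247.1, 86.0]
orientation: [-1.203, -2.9, 0.003]
ft_force: [-0.0, -0.3, -3.4]
width: 43.7
grasp_force: 30.0
```

apply_moves(
  targets=[
    {"tx":0,"ty":0,"tz":-0.015,"spin":0},
    {"tx":0,"ty":0,"tz":-0.027,"spin":0},
    {"tx":0,"ty":0,"tz":-0.035,"spin":0},
    {"tx":0,"ty":0,"tz":-0.039,"spin":0},
    {"tx":0,"ty":0,"tz":-0.041,"spin":0},
    {"tx":0,"ty":0,"tz":-0.0415,"spin":0},
    {"tx":0,"ty":0,"tz":-0.042,"spin":0},
    {"tx":0,"ty":0,"tz":-0.0425,"spin":0},
  ],
)

```text
t: 16.8
ee_pos: [625.1, 248.9, 46.1]
orientation: [1.202, 2.902, 0.001]
ft_force: [-0.6, -0.7, -2.6]
width: 43.3
grasp_force: 30.0
```

Commanded z is 45.3, and contact should come around 44.5.

apply_moves(
  targets=[
    {"tx":0,"ty":0,"tz":-0.0003,"spin":0},
    {"tx":0,"ty":0,"tz":-0.0006,"spin":0},
    {"tx":0,"ty":0,"tz":-0.0009,"spin":0},
    {"tx":0,"ty":0,"tz":-0.0012,"spin":0},
    {"tx":0,"ty":0,"tz":-0.0013,"spin":0},
    {"tx":0,"ty":0,"tz":-0.0013,"spin":0},
    {"tx":0,"ty":0,"tz":-0.0013,"spin":0},
    {"tx":0,"ty":0,"tz":-0.0013,"spin":0},
  ],
)

```text
t: 17.6
ee_pos: [624.9, 248.8, 45.1]
orientation: [1.202, 2.902, 0.0]
ft_force: [-3.4, -1.2, 7.3]
width: 43.8
grasp_force: 30.0
```

apply_moves(
  targets=[
    {"tx":0,"ty":0,"tz":0,"spin":0},
    {"tx":0,"ty":0,"tz":0,"spin":0},
    {"tx":0,"ty":0,"tz":0,"spin":0},
    {"tx":0,"ty":0,"tz":0,"spin":0},
    {"tx":0,"ty":0,"tz":0,"spin":0},
    {"tx":0,"ty":0,"tz":0,"spin":0},
    {"tx":0,"ty":0,"tz":0.01,"spin":0},
    {"tx":0,"ty":0,"tz":0.03,"spin":0},
  ],
  gripper=-1,
)

```text
t: 18.4
ee_pos: [623.6, 248.3, 73.4]
orientation: [-1.201, -2.9, 0.003]
ft_force: [0.0, -0.2, 0.2]
width: 87.6
grasp_force: 0.0
```

apply_moves(
  targets=[
    {"tx":0,"ty":0,"tz":0.04,"spin":0},
    {"tx":0,"ty":0,"tz":0.08,"spin":0},
    {"tx":0,"ty":0,"tz":0.12,"spin":-2},
    {"tx":0,"ty":-0.02,"tz":0.145,"spin":-5},
    {"tx":-0.002,"ty":-0.06,"tz":0.145,"spin":-10},
    {"tx":-0.004,"ty":-0.1,"tz":0.145,"spin":-15},
    {"tx":-0.007,"ty":-0.145,"tz":0.145,"spin":-20},
    {"tx":-0.01,"ty":-0.19,"tz":0.145,"spin":-25},
  ],
)

```text
t: 19.2
ee_pos: [614.5, 57.4, 220.2]
orientation: [1.805, 2.57, 0.001]
ft_force: [-0.0, -0.7, 0.3]
width: 88.0
grasp_force: 0.0
```

apply_moves(
  targets=[
    {"tx":-0.003,"ty":-0.045,"tz":0,"spin":-4},
    {"tx":-0.006,"ty":-0.092,"tz":0,"spin":-4},
    {"tx":-0.009,"ty":-0.14,"tz":0,"spin":-4},
    {"tx":-0.012,"ty":-0.188,"tz":0,"spin":-4},
    {"tx":-0.015,"ty":-0.236,"tz":0,"spin":-4},
    {"tx":-0.018,"ty":-0.28,"tz":0,"spin":-4},
    {"tx":-0.021,"ty":-0.32,"tz":0,"spin":-4},
    {"tx":-0.025,"ty":-0.35,"tz":0,"spin":-4},
  ],
)

```text
t: 20.0
ee_pos: [589.4, -293.9, 220.1]
orientation: [1.891, 2.507, -0.0]
ft_force: [0.2, 0.3, -0.4]
width: 87.8
grasp_force: 0.0
```

apply_moves(
  targets=[
    {"tx":0,"ty":-0.001,"tz":0,"spin":0},
    {"tx":0,"ty":-0.0015,"tz":0,"spin":0},
    {"tx":0,"ty":-0.0015,"tz":0,"spin":0},
    {"tx":0,"ty":-0.0015,"tz":0,"spin":0},
    {"tx":0,"ty":-0.0015,"tz":0,"spin":0},
    {"tx":0,"ty":-0.0015,"tz":0,"spin":0},
    {"tx":0,"ty":-0.0015,"tz":0,"spin":0},
    {"tx":0,"ty":-0.0015,"tz":0,"spin":0},
  ],
)

```text
t: 20.8
ee_pos: [589.8, -292.5, 219.2]
orientation: [-1.89, -2.51, 0.0]
ft_force: [-0.7, 0.4, -0.1]
width: 88.0
grasp_force: 0.0
```

Run:
```python
from w import *
im,C=wrist('w4',(590,-293),'yellow')
im=ctrl.get_image('top');cv2.imwrite('pics/top2.png',im[:,:,::-1])
a=cv2.imread('pics/w4.png')
cv2.imwrite('pics/c2.png',np.hstack([cv2.resize(a[120:320,220:420],(400,400)),cv2.resize(im[190:315,110:235,::-1],(400,400),interpolation=cv2.INTER_NEAREST)]))
```

```text
t 20.8 tcp [ 589.8 -292.5  219.2] yaw 16.0 tilt [-0. -0. -1.] w 88.0 ft [-0.7  0.4 -0.1]
exp px [321. 225.]
yellow cand [320.  221.2] 1588 [ 588.4 -291.7] hull 1779
yellow cand [291.1 326.7] 1353 [ 590.3 -387.8] hull 1544
```

View pics/c2.png

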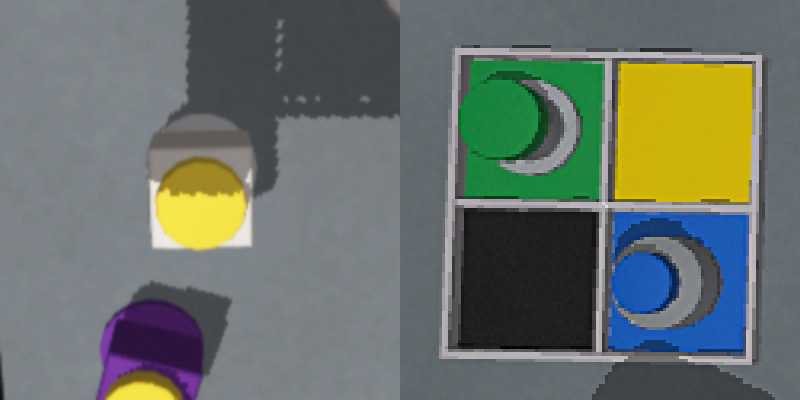

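The left crop shows the gauge housing square to the fingers with its cap centred at (200,203). The right crop shows green and blue standing in their bays. Gripping the gauge.

apply_moves(
  targets=[
    {"tx":0,"ty":0.001,"tz":-0.03,"spin":0},
    {"tx":0,"ty":0.001,"tz":-0.07,"spin":0},
    {"tx":0,"ty":0.001,"tz":-0.11,"spin":0},
    {"tx":0,"ty":0.001,"tz":-0.145,"spin":0},
    {"tx":0,"ty":0.001,"tz":-0.17,"spin":0},
    {"tx":0,"ty":0.001,"tz":-0.185,"spin":0},
    {"tx":0,"ty":0.001,"tz":-0.1915,"spin":0},
    {"tx":0,"ty":0.001,"tz":-0.1915,"spin":0},
  ],
)

```text
t: 21.7
ee_pos: [589.7, -291.8, 27.4]
orientation: [-1.89, -2.509, 0.0]
ft_force: [-0.1, 0.5, -0.4]
width: 87.8
grasp_force: 0.0
```

apply_moves(
  targets=[
    {"tx":0,"ty":0,"tz":0,"spin":0},
    {"tx":0,"ty":0,"tz":0,"spin":0},
    {"tx":0,"ty":0,"tz":0,"spin":0},
    {"tx":0,"ty":0,"tz":0,"spin":0},
    {"tx":0,"ty":0,"tz":0,"spin":0},
    {"tx":0,"ty":0,"tz":0,"spin":0},
    {"tx":0,"ty":0,"tz":0,"spin":0},
    {"tx":0,"ty":0,"tz":0,"spin":0},
  ],
  gripper=1,
)

```text
t: 22.5
ee_pos: [589.6, -291.8, 27.8]
orientation: [-1.89, -2.509, 0.0]
ft_force: [-1.8, 0.1, 3.4]
width: 42.0
grasp_force: 30.0
```

apply_moves(
  targets=[
    {"tx":0,"ty":0,"tz":0.005,"spin":0},
    {"tx":0,"ty":0,"tz":0.02,"spin":0},
    {"tx":0,"ty":0,"tz":0.045,"spin":0},
    {"tx":0,"ty":0,"tz":0.075,"spin":0},
    {"tx":0,"ty":0,"tz":0.105,"spin":0},
    {"tx":0,"ty":0.01,"tz":0.13,"spin":0},
    {"tx":0,"ty":0.03,"tz":0.145,"spin":0},
    {"tx":0.005,"ty":0.06,"tz":0.15,"spin":0},
  ],
)

```text
t: 23.3
ee_pos: [595.1, -231.7, 180.3]
orientation: [1.891, 2.505, 0.001]
ft_force: [1.0, -0.0, -2.8]
width: 41.6
grasp_force: 30.0
```

apply_moves(
  targets=[
    {"tx":0.003,"ty":0.036,"tz":0,"spin":2},
    {"tx":0.006,"ty":0.072,"tz":0,"spin":6},
    {"tx":0.009,"ty":0.108,"tz":0,"spin":10},
    {"tx":0.012,"ty":0.144,"tz":0,"spin":14},
    {"tx":0.015,"ty":0.18,"tz":0,"spin":18},
    {"tx":0.018,"ty":0.216,"tz":0,"spin":22},
    {"tx":0.021,"ty":0.252,"tz":0,"spin":26},
    {"tx":0.024,"ty":0.288,"tz":0,"spin":29},
  ],
)

```text
t: 24.1
ee_pos: [617.7, 58.7, 177.7]
orientation: [-1.197, -2.904, 0.0]
ft_force: [-0.4, 0.3, -2.2]
width: 41.8
grasp_force: 30.0
```

apply_moves(
  targets=[
    {"tx":0.002,"ty":0.034,"tz":0,"spin":0},
    {"tx":0.004,"ty":0.066,"tz":0,"spin":0},
    {"tx":0.005,"ty":0.09,"tz":0,"spin":0},
    {"tx":0.0055,"ty":0.104,"tz":0,"spin":0},
    {"tx":0.0055,"ty":0.109,"tz":-0.01,"spin":0},
    {"tx":0.0055,"ty":0.109,"tz":-0.03,"spin":0},
    {"tx":0.0055,"ty":0.109,"tz":-0.055,"spin":0},
    {"tx":0.0055,"ty":0.109,"tz":-0.08,"spin":0},
  ],
)

```text
t: 24.9
ee_pos: [623.7, 164.4, 96.4]
orientation: [-1.203, -2.902, 0.001]
ft_force: [-0.7, -0.8, -2.7]
width: 41.5
grasp_force: 30.0
```

apply_moves(
  targets=[
    {"tx":0,"ty":0,"tz":-0.02,"spin":0},
    {"tx":0,"ty":0,"tz":-0.038,"spin":0},
    {"tx":0,"ty":0,"tz":-0.05,"spin":0},
    {"tx":0,"ty":0,"tz":-0.057,"spin":0},
    {"tx":0,"ty":0,"tz":-0.06,"spin":0},
    {"tx":0,"ty":0,"tz":-0.0612,"spin":0},
    {"tx":0,"ty":0,"tz":-0.0618,"spin":0},
    {"tx":0,"ty":0,"tz":-0.0622,"spin":0},
  ],
)

```text
t: 25.7
ee_pos: [624.7, 165.4, 36.2]
orientation: [1.202, 2.902, 0.001]
ft_force: [0.2, 0.1, -2.4]
width: 41.7
grasp_force: 30.0
```

apply_moves(
  targets=[
    {"tx":0,"ty":0,"tz":-0.0003,"spin":0},
    {"tx":0,"ty":0,"tz":-0.0006,"spin":0},
    {"tx":0,"ty":0,"tz":-0.0009,"spin":0},
    {"tx":0,"ty":0,"tz":-0.0012,"spin":0},
    {"tx":0,"ty":0,"tz":-0.0014,"spin":0},
    {"tx":0,"ty":0,"tz":-0.0014,"spin":0},
    {"tx":0,"ty":0,"tz":-0.0014,"spin":0},
    {"tx":0,"ty":0,"tz":-0.0014,"spin":0},
  ],
)

```text
t: 26.5
ee_pos: [624.4, 165.3, 34.8]
orientation: [1.202, 2.902, 0.0]
ft_force: [-2.0, 0.1, 5.1]
width: 41.5
grasp_force: 30.0
```

apply_moves(
  targets=[
    {"tx":0,"ty":0,"tz":0,"spin":0},
    {"tx":0,"ty":0,"tz":0,"spin":0},
    {"tx":0,"ty":0,"tz":0,"spin":0},
    {"tx":0,"ty":0,"tz":0,"spin":0},
    {"tx":0,"ty":0,"tz":0,"spin":0},
    {"tx":0,"ty":0,"tz":0,"spin":0},
    {"tx":0,"ty":0,"tz":0.01,"spin":0},
    {"tx":0,"ty":0,"tz":0.03,"spin":0},
  ],
  gripper=-1,
)

```text
t: 27.3
ee_pos: [623.1, 165.0, 63.4]
orientation: [-1.201, -2.9, 0.003]
ft_force: [-0.4, 1.0, 0.1]
width: 87.8
grasp_force: 0.0
```

apply_moves(
  targets=[
    {"tx":0,"ty":0,"tz":0.04,"spin":0},
    {"tx":0,"ty":0,"tz":0.08,"spin":0},
    {"tx":0,"ty":0,"tz":0.12,"spin":0},
    {"tx":0,"ty":0,"tz":0.15,"spin":0},
    {"tx":-0.02,"ty":-0.035,"tz":0.15,"spin":0},
    {"tx":-0.04,"ty":-0.075,"tz":0.15,"spin":0},
    {"tx":-0.06,"ty":-0.115,"tz":0.15,"spin":0},
    {"tx":-0.08,"ty":-0.155,"tz":0.15,"spin":0},
  ],
)

```text
t: 28.1
ee_pos: [543.4, 9.1, 215.0]
orientation: [1.201, 2.902, 0.001]
ft_force: [0.1, -0.8, 0.0]
width: 88.0
grasp_force: 0.0
```

apply_moves(
  targets=[
    {"tx":-0.02,"ty":-0.04,"tz":0,"spin":0},
    {"tx":-0.043,"ty":-0.08,"tz":0,"spin":0},
    {"tx":-0.066,"ty":-0.12,"tz":0,"spin":0},
    {"tx":-0.085,"ty":-0.15,"tz":0,"spin":0},
    {"tx":-0.0985,"ty":-0.177,"tz":0,"spin":0},
    {"tx":-0.0985,"ty":-0.177,"tz":0,"spin":0},
    {"tx":-0.0985,"ty":-0.177,"tz":0,"spin":0},
    {"tx":-0.0985,"ty":-0.177,"tz":0,"spin":0},
  ],
)

```text
t: 28.9
ee_pos: [446.3, -166.2, 214.4]
orientation: [1.201, 2.902, 0.0]
ft_force: [-0.0, 0.6, 0.2]
width: 87.8
grasp_force: 0.0
```

Run:
```python
from w import *
im,C=wrist('w5',(446,-167),'black')
im=ctrl.get_image('top');cv2.imwrite('pics/top3.png',im[:,:,::-1])
a=cv2.imread('pics/w5.png')
cv2.imwrite('pics/c3.png',np.hstack([cv2.resize(a[120:320,220:420],(400,400)),cv2.resize(im[190:315,110:235,::-1],(400,400),interpolation=cv2.INTER_NEAREST)]))
```

```text
t 28.9 tcp [ 446.3 -166.2  214.4] yaw 45.0 tilt [ 0.001 -0.    -1.   ] w 87.8 ft [-0.   0.6  0.2]
exp px [320. 223.]
black cand [315.3 218.2] 1968 [ 442.1 -168.4] hull 2189
black cand [328.9 403.1] 39301 [ 576.9 -286.3] hull 1810
```

View pics/c3.png

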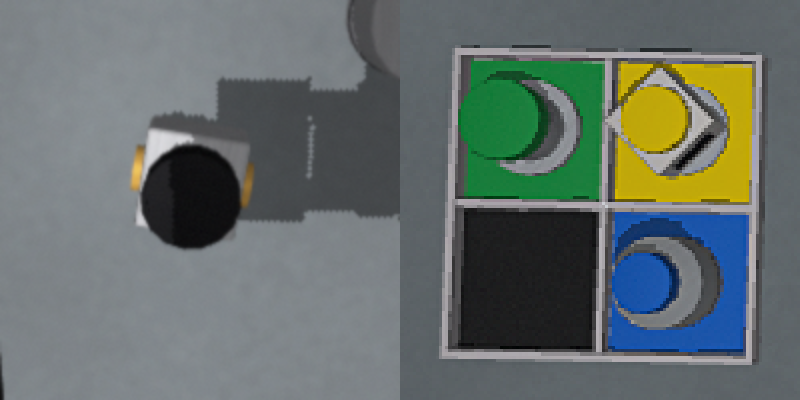

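The left crop shows the black cap at (191,196), about 4 mm from the guess. The right crop shows yellow, green and blue standing in their bays. Correcting the offset and gripping the valve.

apply_moves(
  targets=[
    {"tx":-0.0035,"ty":-0.0015,"tz":-0.03,"spin":0},
    {"tx":-0.0035,"ty":-0.0015,"tz":-0.065,"spin":0},
    {"tx":-0.0035,"ty":-0.0015,"tz":-0.1,"spin":0},
    {"tx":-0.0035,"ty":-0.0015,"tz":-0.13,"spin":0},
    {"tx":-0.0035,"ty":-0.0015,"tz":-0.155,"spin":0},
    {"tx":-0.0035,"ty":-0.0015,"tz":-0.17,"spin":0},
    {"tx":-0.0035,"ty":-0.0015,"tz":-0.1755,"spin":0},
    {"tx":-0.0035,"ty":-0.0015,"tz":-0.1755,"spin":0},
  ],
)

```text
t: 29.8
ee_pos: [442.2, -167.5, 38.0]
orientation: [-1.2, -2.902, -0.0]
ft_force: [0.7, 0.6, -0.7]
width: 88.1
grasp_force: 0.0
```

apply_moves(
  targets=[
    {"tx":0,"ty":0,"tz":0,"spin":0},
    {"tx":0,"ty":0,"tz":0,"spin":0},
    {"tx":0,"ty":0,"tz":0,"spin":0},
    {"tx":0,"ty":0,"tz":0,"spin":0},
    {"tx":0,"ty":0,"tz":0,"spin":0},
    {"tx":0,"ty":0,"tz":0,"spin":0},
    {"tx":0,"ty":0,"tz":0,"spin":0},
    {"tx":0,"ty":0,"tz":0,"spin":0},
  ],
  gripper=1,
)

```text
t: 30.6
ee_pos: [442.2, -168.4, 38.7]
orientation: [1.202, 2.902, -0.0]
ft_force: [-0.6, -0.0, 2.9]
width: 39.7
grasp_force: 30.0
```

apply_moves(
  targets=[
    {"tx":0,"ty":0,"tz":0.005,"spin":0},
    {"tx":0,"ty":0,"tz":0.02,"spin":0},
    {"tx":0,"ty":0,"tz":0.045,"spin":0},
    {"tx":0,"ty":0,"tz":0.075,"spin":0},
    {"tx":0,"ty":0,"tz":0.105,"spin":0},
    {"tx":0,"ty":0.01,"tz":0.13,"spin":0},
    {"tx":0.005,"ty":0.03,"tz":0.145,"spin":0},
    {"tx":0.01,"ty":0.06,"tz":0.15,"spin":0},
  ],
)

```text
t: 31.4
ee_pos: [453.1, -108.5, 190.5]
orientation: [1.204, 2.898, 0.0]
ft_force: [0.5, -0.3, -1.6]
width: 39.6
grasp_force: 30.0
```

apply_moves(
  targets=[
    {"tx":0.009,"ty":0.035,"tz":0,"spin":0},
    {"tx":0.018,"ty":0.07,"tz":0,"spin":0},
    {"tx":0.027,"ty":0.105,"tz":0,"spin":0},
    {"tx":0.036,"ty":0.14,"tz":0,"spin":0},
    {"tx":0.045,"ty":0.175,"tz":0,"spin":0},
    {"tx":0.054,"ty":0.21,"tz":0,"spin":0},
    {"tx":0.063,"ty":0.245,"tz":0,"spin":0},
    {"tx":0.072,"ty":0.28,"tz":0,"spin":0},
  ],
)

```text
t: 32.2
ee_pos: [523.8, 173.2, 188.4]
orientation: [-1.201, -2.902, 0.001]
ft_force: [0.1, -0.0, -3.4]
width: 39.3
grasp_force: 30.0
```

apply_moves(
  targets=[
    {"tx":0.007,"ty":0.03,"tz":0,"spin":0},
    {"tx":0.012,"ty":0.056,"tz":0,"spin":0},
    {"tx":0.015,"ty":0.072,"tz":0,"spin":0},
    {"tx":0.0155,"ty":0.078,"tz":0,"spin":0},
    {"tx":0.0155,"ty":0.078,"tz":-0.015,"spin":0},
    {"tx":0.0155,"ty":0.078,"tz":-0.035,"spin":0},
    {"tx":0.0155,"ty":0.078,"tz":-0.06,"spin":0},
    {"tx":0.0155,"ty":0.078,"tz":-0.085,"spin":0},
  ],
)

```text
t: 33.0
ee_pos: [539.0, 248.0, 101.9]
orientation: [-1.203, -2.901, 0.002]
ft_force: [-0.4, 0.5, -2.7]
width: 39.2
grasp_force: 30.0
```

apply_moves(
  targets=[
    {"tx":0,"ty":0,"tz":-0.02,"spin":0},
    {"tx":0,"ty":0,"tz":-0.037,"spin":0},
    {"tx":0,"ty":0,"tz":-0.048,"spin":0},
    {"tx":0,"ty":0,"tz":-0.053,"spin":0},
    {"tx":0,"ty":0,"tz":-0.0555,"spin":0},
    {"tx":0,"ty":0,"tz":-0.0565,"spin":0},
    {"tx":0,"ty":0,"tz":-0.057,"spin":0},
    {"tx":0,"ty":0,"tz":-0.0573,"spin":0},
  ],
)

```text
t: 33.8
ee_pos: [540.2, 249.9, 46.9]
orientation: [1.202, 2.902, 0.001]
ft_force: [0.3, -0.0, -3.4]
width: 39.4
grasp_force: 30.0
```

apply_moves(
  targets=[
    {"tx":0,"ty":0,"tz":-0.0003,"spin":0},
    {"tx":0,"ty":0,"tz":-0.0006,"spin":0},
    {"tx":0,"ty":0,"tz":-0.0009,"spin":0},
    {"tx":0,"ty":0,"tz":-0.0012,"spin":0},
    {"tx":0,"ty":0,"tz":-0.0014,"spin":0},
    {"tx":0,"ty":0,"tz":-0.0014,"spin":0},
    {"tx":0,"ty":0,"tz":-0.0014,"spin":0},
    {"tx":0,"ty":0,"tz":-0.0014,"spin":0},
  ],
)

```text
t: 34.6
ee_pos: [539.9, 249.8, 45.7]
orientation: [1.202, 2.902, 0.0]
ft_force: [-1.9, -0.7, 6.5]
width: 39.6
grasp_force: 30.0
```

It's in contact. Releasing, retreating, then checking the result.

apply_moves(
  targets=[
    {"tx":0,"ty":0,"tz":0,"spin":0},
    {"tx":0,"ty":0,"tz":0,"spin":0},
    {"tx":0,"ty":0,"tz":0,"spin":0},
    {"tx":0,"ty":0,"tz":0,"spin":0},
    {"tx":0,"ty":0,"tz":0,"spin":0},
    {"tx":0,"ty":0,"tz":0,"spin":0},
    {"tx":0,"ty":0,"tz":0.01,"spin":0},
    {"tx":0,"ty":0,"tz":0.03,"spin":0},
  ],
  gripper=-1,
)

```text
t: 35.4
ee_pos: [538.8, 249.3, 74.4]
orientation: [-1.201, -2.901, 0.003]
ft_force: [0.2, -0.2, 0.6]
width: 87.7
grasp_force: 0.0
```

apply_moves(
  targets=[
    {"tx":0,"ty":0,"tz":0.04,"spin":0},
    {"tx":0,"ty":0,"tz":0.08,"spin":0},
    {"tx":0,"ty":0,"tz":0.12,"spin":0},
    {"tx":0,"ty":0.02,"tz":0.15,"spin":0},
    {"tx":-0.04,"ty":0.05,"tz":0.15,"spin":0},
    {"tx":-0.08,"ty":0.08,"tz":0.15,"spin":0},
    {"tx":-0.11,"ty":0.11,"tz":0.15,"spin":0},
    {"tx":-0.13,"ty":0.14,"tz":0.15,"spin":0},
  ],
)

```text
t: 36.2
ee_pos: [407.5, 390.5, 225.9]
orientation: [-1.201, -2.903, -0.0]
ft_force: [1.0, 0.5, 0.7]
width: 87.7
grasp_force: 0.0
```

apply_moves(
  targets=[
    {"tx":-0.03,"ty":0.04,"tz":0,"spin":0},
    {"tx":-0.06,"ty":0.08,"tz":0,"spin":0},
    {"tx":-0.09,"ty":0.12,"tz":0,"spin":0},
    {"tx":-0.11,"ty":0.15,"tz":0,"spin":0},
    {"tx":-0.12,"ty":0.17,"tz":0,"spin":0},
    {"tx":-0.12,"ty":0.17,"tz":0,"spin":0},
    {"tx":-0.12,"ty":0.17,"tz":0,"spin":0},
    {"tx":-0.12,"ty":0.17,"tz":0,"spin":0},
  ],
)

```text
t: 37.0
ee_pos: [290.7, 558.4, 224.9]
orientation: [1.204, 2.901, -0.001]
ft_force: [-0.2, 0.2, -0.3]
width: 87.8
grasp_force: 0.0
```

Run:
```python
from h import *
a=ctrl.get_image('top')[:,:,::-1];b=ctrl.get_image('side')[:,:,::-1]
cv2.imwrite('pics/fin.png',np.hstack([cv2.resize(a[180:360,110:340],(400,313)),cv2.resize(b[200:440,200:440],(313,313))]))
o=ctrl.get_obs();print(o['t'],o['ee_pos'])
```

```text
37.1 [290.8117736  558.57037394 224.98382247]
```

View pics/fin.png

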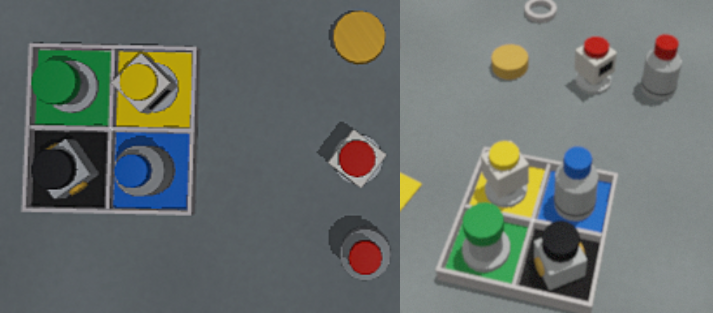

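All four parts stand upright in their matching bays, and the two red look-alikes at (357,158) and (365,257) are untouched. Handing in.

```bash
python3 -c "
from workcell import ctrl
print(ctrl.close_job())"
```

```text
the job is handed in; nothing more can be done
None
```

The blue-, green-, yellow- and black-capped parts stand upright in their matching tray bays, set down gently, with the red and purple look-alikes left alone; the job was handed in at about 37 s.

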